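# Wedge the rocking gauge stand

## Task

One foot of the stone gauge stand is too short, so the stand leans over on it and rocks. With the fingertips, push the wooden wedge along the bench, thin end first, under that short foot until the stand sits level and no longer rocks, and leave the wedge there. Only slide the wedge, never lift it, do not shove the stand along the bench, and leave the other things where they stand.

Things in the scene. Friction and masses are not known exactly. Their poses are not given: they have to be found in the camera images.
- stand: Gauge stand, 3.6 to 4.8 kg: grey granite base 200 x 200 x 32 mm, 30 to 62 mm above the bench when level, with a stone disc, a 130 mm steel column and a dial gauge on top. Four feet at x = +-80, y = +-80 mm; the one at x +80, y -80 is 8 mm short. Origin: centre of the base, at bench height when level. Its z axis is up when level; at the start it leans about 0.07 rad onto the short foot.
- short_foot (a point): Lowest point of the short foot, under the base corner at the stand's x +80, y -80 mm. The foot is a steel dome (sphere radius 26 mm, 34 mm across). At the start it touches the bench; 8 mm above the bench when the stand is level. It bears lightly until the stand is level: pushing the wedge under it takes 1 to 5 N; once level, the push rises to 7 N and more, and at some 9 to 15 N the whole stand starts to slide on the bench.
- far_foot (a point): Lowest point of the foot diagonally opposite the short foot (the stand's x -80, y +80 mm). About 8 mm in the air at the start, on the bench once the stand is level.
- wedge: Plain wooden wedge, 80 g, 100 mm long, 50 mm wide, flat underside; 2 mm thick at the toe, rising evenly to 18 mm at the heel (slope 0.16), so 8 mm thick 37.5 mm from the toe. Origin: centre of its underside. x points along it to the toe, z up. It starts with the toe some 45 to 85 mm short of the short foot's centre, pointing roughly along the stand's +y, up to 25 mm off to one side.
- wedge_toe (a point): Middle of the wedge's thin edge, on the underside (50 mm ahead of the wedge's origin).
- wedge_heel (a point): Centre of the wedge's upright heel face, 50 mm wide and 18 mm high (50 mm behind the wedge's origin, 9 mm above the underside).
- stone_core: Bystander: pale stone cylinder 52 mm across, 55 mm high, loose. Origin: centre of its underside.
- paste_jar: Bystander: white jar with steel lid, 56 mm across, 62 mm high, loose. Origin: centre of its underside.
- brass_weight: Bystander: brass weight with a knob, 52 mm across, 60 mm high, loose. Origin: centre of its underside.
Not all that is in view belongs to the job. Several things have the shape of the wedge; the one meant has the colours described above.

How it is judged:
By the outcome, as a careful person would: the job done as asked, in the order asked, and still so for the second after the job is handed in, with the robot touching nothing.
It also fails if it takes over 42 s, if anything falls off the work surface, if the arm or the gripper's body presses on something with over 40 N, if the wrist force passes 120 N, or if a joint passes its speed limit or range.

## Robot

A 6-joint arm with a two-finger parallel gripper is mounted at the origin on the work surface. World frame = base frame: x ahead of the robot, y to its left, z up, the work surface at z = 0. Lengths are in mm, angles in degrees, forces in N, time in s.
With the tool pointing down it reaches from about 350 to 850 mm from the base axis. Payload 8.1 kg.
Tool frame: the origin (TCP) lies midway between the tips of the shut fingers; the grasp point (between the pads) lies 19 mm behind it (r.grip_depth is the distance from the TCP to the grasp point, in mm); z points along the fingers, y is the direction in which the jaws open and shut (so a half turn about z gives the same grasp; the last joint's range is limited). The gripper opens to 85 mm and grips with 20 to 120 N. Pads are 22 mm wide; open, the fingers measure 114 mm over their backs; the gripper's body (76 mm by 85 mm) begins 54 mm behind the grasp point. The pads swing forward as they close: fully open they stand 13 mm farther back than shut.
Start: joints at [61.169, 7.471, 85.268, -0, 87.261, -4.893], TCP at [243.43, 548.404, 231.292] pointing down, gripper open.
Joint ranges: [-169.43, 169.43], [-51.17, 129.36], [1.28, 143.12], [-76.62, 256.62], [0, 156.53], [-152.29, 152.29]. Speed limits (degrees/s): [136.94, 136.94, 159.86, 180, 180, 180].

## Interface

Orientations are given as [roll, pitch, yaw] about the fixed x, y, z axes, in that order (R = Rz(yaw) Ry(pitch) Rx(roll)).
In Python, from bench import r, imaging gives the robot as it stands.
- The arm moves only by the shell command python3 -m creep 'ROWS' [FORCE]. ROWS is text: rows parted by semicolons, each of 7 numbers parted by spaces: the shift along the tool's x, y, z in cm, then the turn, a rotation vector about the tool's x, y, z in degrees, then the finger opening in cm, from 0 to 8.54. In form: dx dy dz ax ay az gripper; .... A call has 1 to 20 rows; each row is the pose to reach, as a shift and turn from the pose measured when the call began, along the tool's axes at that moment; what a row does not reach only later rows make up. A row lasts 1/10 s, in which the tool goes at most 50 mm and 8.59 degrees, less where a joint would pass 70% of its speed; a pose out of reach is approached as far as the arm can. A call with a gripper value outside its range is refused whole. The fingers move at their own pace and stop on an object; FORCE is the grip in N (left out, the last holds). Time passes only in rows, so rows that repeat a pose let the fingers close. It gives the time, the measured TCP pose, the force and the opening at its end, in the units of the state.
- r.sense(): the state, without advancing time (a new reading comes with each control period).
- imaging.snapshot(name): name is "scene" or "top" or "wrist"; returns the picture (400x640x3 uint8, red, green, blue); there is no depth.
- imaging.camera_info(name): a dict with "camera_matrix" (3x3 intrinsics, pixels), "R" (3x3) and "t" (3): a world point X has camera coordinates R X + t. Camera axes: x right, y down, z forward; pixel columns grow to the right and rows downward; lengths in mm; the calibration is good to about 2 mm. A picture is of the moment at which its call begins: read the wrist's pose just before it. camera_info takes no time and is no camera call; for the wrist camera it gives the pose at the moment of the call.
- r.hand_in(): hands the job in, once; it reports no verdict.
The state is a dict: "time": time; "joint_pos": joint angles; "qd": joint speeds; "joint_efforts": joint torques, N m; "tool_pos": TCP position; "tcp_rot": TCP orientation; "ft_force": force on the tool from outside, world axes, zero at the start; "wrist_torque": the same for the moment, N m; "finger_gap": finger opening in mm.
Only numpy, scipy, OpenCV 4.12 (cv2) and the standard library are available. Lean on these libraries where they do the work, as an engineer would, in place of code of your own. Each camera call takes 0.05 s, during which the arm holds its last target.

## Working session

There is one attempt and no reset: what is moved stays moved. The work goes in short steps, Python scripts to look and compute and a shell command to move; the robot and the scene stay as the last step left them, time stands still between calls to the robot, and variables do not carry over. Pictures are saved under pics/ and viewed, and the job is handed in when it is done.

```bash
ls; mkdir -p pics
python3 - <<'E'
from bench import r, imaging
import cv2
for n in ("scene","top","wrist"):
    im=imaging.snapshot(n); cv2.imwrite(f"pics/{n}0.png",im[:,:,::-1])
    print(n,imaging.camera_info(n))
print(r.sense())
E
```

```text
pics
scene {'camera_matrix': array([[398.33009095,   0.        , 319.94982381],
       [  0.        , 398.33009095, 203.03263867],
       [  0.        ,   0.        ,   1.        ]]), 'R': array([[ 0.28563505,  0.95825334,  0.01277316],
       [ 0.8089837 , -0.23395267, -0.53926943],
       [-0.51376842,  0.16436753, -0.84203642]]), 't': array([-110.48083708, -460.88663319, 1308.589993  ])}
top {'camera_matrix': array([[454.29485556,   0.        , 320.04808941],
       [  0.        , 454.29485556, 209.84883971],
       [  0.        ,   0.        ,   1.        ]]), 'R': array([[-0.0777787 , -0.99696432,  0.00355296],
       [-0.97460468,  0.07528271, -0.21089864],
       [ 0.20999095, -0.01986615, -0.97750148]]), 't': array([ -21.80545479,  613.94904132, 1232.22767483])}
wrist {'camera_matrix': array([[293.40280519,   0.        , 323.77219024],
       [  0.        , 293.40280519, 199.76819926],
       [  0.        ,   0.        ,   1.        ]]), 'R': array([[ 0.40567756,  0.91401371, -0.00215957],
       [ 0.87144869, -0.38607061,  0.30253372],
       [ 0.27568622, -0.1246131 , -0.95313624]]), 't': array([-600.16678937,  -39.16081503,  380.45040796])}
{'time': 0.15, 'joint_pos': array([ 6.11681792e+01,  7.50771161e+00,  8.53152002e+01,  3.45771430e-05,
        8.72626478e+01, -4.89336225e+00]), 'qd': array([ 0.05325896, -0.14800842, -0.22076386,  0.06709856,  0.0333586 ,
        0.03877348]), 'joint_efforts': array([ 1.63108371e-04, -5.70056927e+01, -5.01162994e+01, -1.50979699e-04,
        9.21223109e-03, -1.01974106e-04]), 'tool_pos': array([243.2255873 , 548.01585104, 230.45647367]), 'tcp_rot': array([-1.79914755e+02, -7.33277567e-03,  1.56061534e+02]), 'ft_force': array([ 0.25041421,  0.89114984, -0.58827428]), 'wrist_torque': array([ 0.00220626, -0.02728838, -0.00379769]), 'finger_gap': 85.37464389904538}
```

View pics/scene0.png

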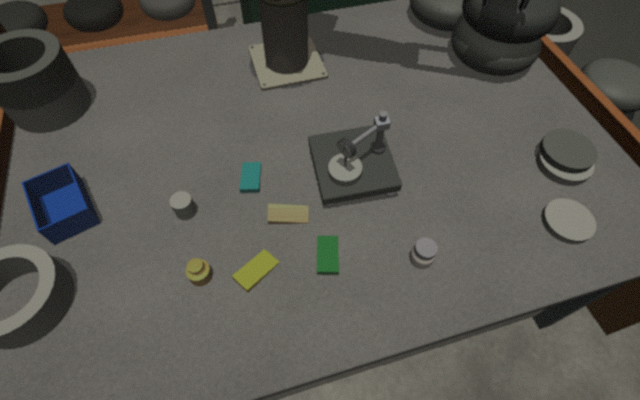

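View pics/top0.png

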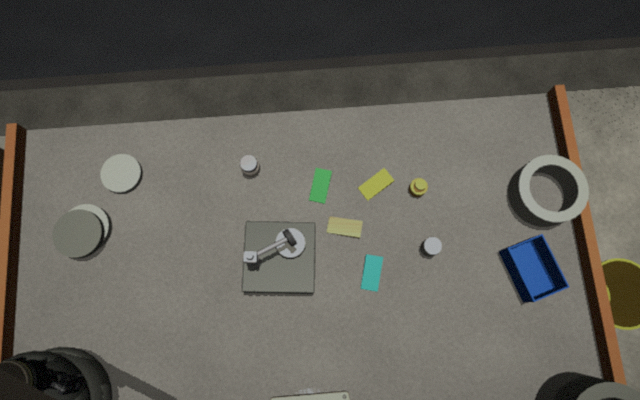

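View pics/wrist0.png

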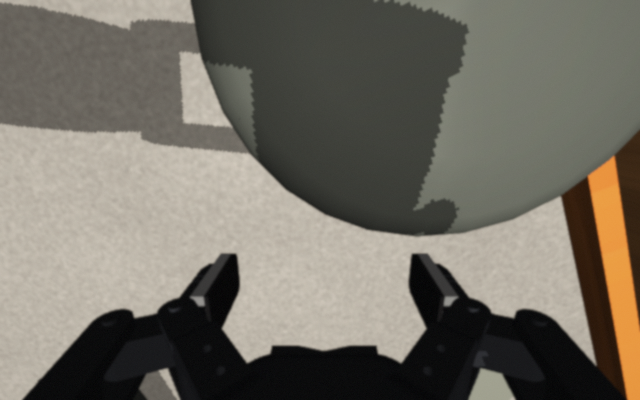

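The tan wooden wedge lies at scene (288,214) and top (345,227). The stand is at top (243–315, 222–293). The green, yellow and teal pieces are decoys. I'll enlarge.

Run:
```python
import cv2
a=cv2.imread('pics/top0.png')[205:305,230:370]; cv2.imwrite('pics/topc.png',cv2.resize(a,None,fx=5.5,fy=5.5,interpolation=cv2.INTER_CUBIC))
a=cv2.imread('pics/scene0.png')[105:235,255:415]; cv2.imwrite('pics/scenec.png',cv2.resize(a,None,fx=4.5,fy=4.5,interpolation=cv2.INTER_CUBIC))
```

```text
(no output)
```

View pics/topc.png

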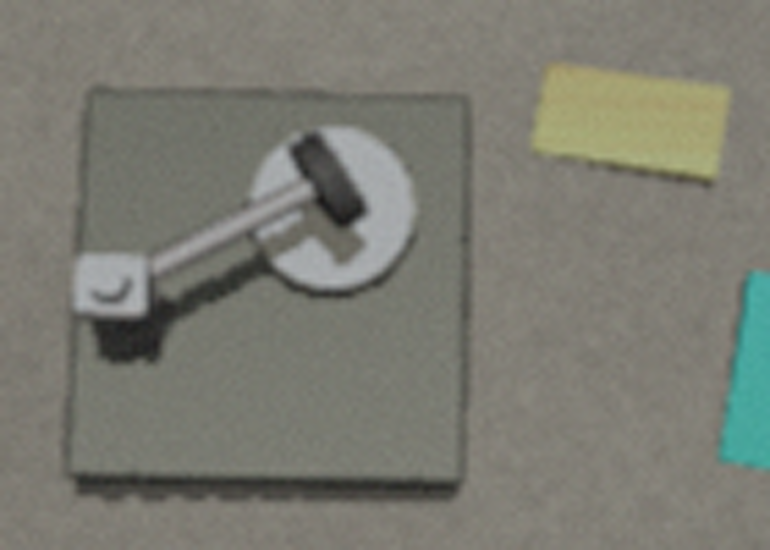

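View pics/scenec.png

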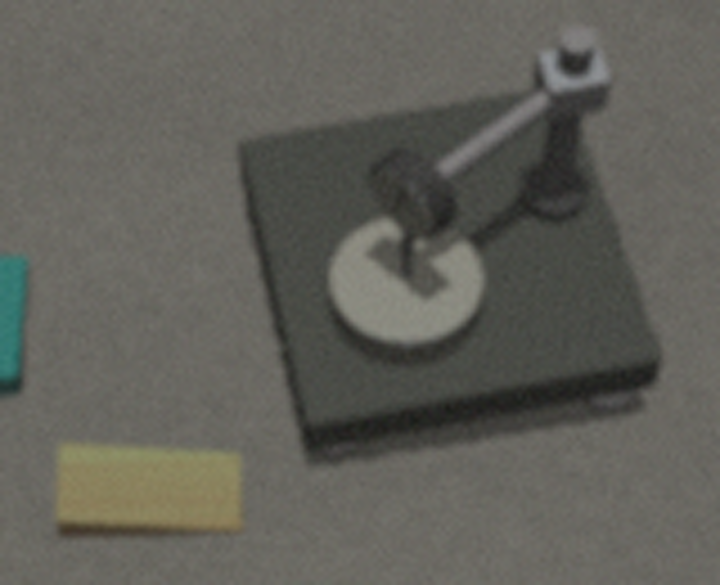

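```bash
cat > h.py <<'E'
import numpy as np, cv2
from scipy.optimize import least_squares
from scipy.spatial.transform import Rotation as Ro
from bench import r, imaging
def proj(n,X):
    c=imaging.camera_info(n); p=(np.asarray(X)@c['R'].T+c['t'])@c['camera_matrix'].T
    return p[:,:2]/p[:,2:]
def src(p,s,o): return (np.array(p,float)+.5)/s-.5+np.array(o)
def ray(n,p,z):
    c=imaging.camera_info(n); d=c['R'].T@np.linalg.inv(c['camera_matrix'])@np.array([p[0],p[1],1.]); o=-c['R'].T@c['t']
    return o+d*(z-o[2])/d[2]
# wedge top corners: toeL(+y) toeR heelR heelL
WT=np.array([[50,25,2],[50,-25,2],[-50,-25,18],[-50,25,18.]])
def place(q,P): return Ro.from_euler('z',q[2]).apply(P)+[q[0],q[1],0]
TILT=Ro.from_rotvec(-0.0707*np.array([1,1,0])/2**.5)
def fit(obs,model,q0):
    def f(q): return np.concatenate([(proj(n,model(q)[idx])-px).ravel() for n,idx,px in obs])
    s=least_squares(f,q0); return s.x,f(s.x)
E
python3 - <<'E'
from h import *
T=(5.5,(230,205)); S=(4.5,(255,105))
# image top: up=+x, left=+y ; wedge toe left: toe +y side?  wedge x=world+y => wedge y=world -x (down in image)
tw=src([(532,152),(548,63),(730,88),(716,178)],*T)   # toeL, toeR, heelR, heelL
sw=src([(240,455),(241,528),(57,522),(58,446)],*S)
for n,p in(('top',tw),('scene',sw)):
    print(n,[ray(n,p[i],WT[i,2]).round(1) for i in range(4)])
print(TILT.apply([80,-80,0]),TILT.apply([-80,80,0]))
for obs in ([('top',[0,1,2,3],tw)],[('scene',[0,1,2,3],sw)],[('top',[0,1,2,3],tw),('scene',[0,1,2,3],sw)]):
    q,e=fit(obs,lambda q:place(q,WT),[500,-50,1.57]); print(q[:2],np.degrees(q[2]),e.round(1))
ST=np.array([[100,100,62],[100,-100,62],[-100,-100,62],[-100,100,62.]])
m=lambda q:place(q,TILT.apply(ST))
ts=src([(92,90),(468,97),(463,480),(67,472)],*T)
# scene: order +x+y is lower right, +x-y lower-left, -x-y upper-left
ss=src([(658,362),(308,428),(240,145)],*S)
for obs in ([('top',[0,1,2,3],ts)],[('scene',[0,1,2],ss)],[('top',[0,1,2,3],ts),('scene',[0,1,2],ss)]):
    q,e=fit(obs,m,[500,100,0]); print(q[:2],np.degrees(q[2]),e.round(1), 'foot',place(q,TILT.apply([[80,-80,0.]])))
E
```

```text
top [array([554.9, -83.8,   2. ]), array([603. , -96.5,   2. ]), array([ 578.7, -192. ,   18. ]), array([ 530.8, -179.8,   18. ])]
scene [array([555.7, -82.1,   2. ]), array([601.4, -94.3,   2. ]), array([ 579.2, -190.7,   18. ]), array([ 531.9, -179.6,   18. ])]
[ 79.80014367 -79.80014367   7.99212993] [-79.80014367  79.80014367  -7.99212993]
[ 566.86022726 -138.02256935] 75.75186919150813 [-0.1 -0.  -0.3 -0.1  0.2 -0.   0.2  0.1]
[ 566.99111614 -136.66943209] 76.47973074166052 [-0.2 -0.4  0.3  0.5 -0.1  0.2 -0.  -0.3]
[ 566.93759262 -137.22753657] 76.1351395245735 [-0.4  0.1 -0.6 -0.  -0.1 -0.2 -0.   0.  -0.3 -0.3  0.1  0.6 -0.4  0.1
 -0.2 -0.4]
[491.27999007  52.2052953 ] -5.858887067174815 [-0.9 -1.   0.8 -1.1 -0.1  1.1  0.1  0.8] foot [[562.51738401 -35.32389734   7.99212993]]
[497.51154344  50.26000161] -4.553592714922663 [ 1.8  1.2 -0.4 -2.1 -1.5  1. ] foot [[570.72434183 -35.62371053   7.99212993]]
[493.86653317  51.75487783] -5.236083013107984 [-1.1 -1.5  0.6 -2.4  0.4 -0.2  0.6  0.3  1.5  0.3 -0.8 -3.8 -1.  -0.5] foot [[566.05114053 -34.99480989   7.99212993]]
```

```bash
sed -i 's/rotvec(-0.0707/rotvec(0.0707/' h.py
cat >> h.py <<'E'
ST=np.array([[100,100,62],[100,-100,62],[-100,-100,62],[-100,100,62.]])
E
python3 - <<'E'
from h import *
T=(5.5,(230,205)); S=(4.5,(255,105))
m=lambda q:place(q,TILT.apply(ST))
ts=src([(92,90),(468,97),(463,480),(67,472)],*T)
ss=src([(658,362),(308,428),(240,145)],*S)
for obs in ([('top',[0,1,2,3],ts)],[('scene',[0,1,2],ss)],[('top',[0,1,2,3],ts),('scene',[0,1,2],ss)]):
    q,e=fit(obs,m,[500,100,0]); f=place(q,TILT.apply([[80,-80,8.]]))[0];print(q[:2],np.degrees(q[2]),e.round(1), 'foot',f)
w=np.array([566.9,-137.2]);a=np.radians(76.1);u=np.array([np.cos(a),np.sin(a)]);v=np.array([-u[1],u[0]])
print('foot in wedge', (f[:2]-w)@u,(f[:2]-w)@v)
E
```

```text
[486.37901097  58.11455405] -5.302234533156054 [-0.9 -0.9  0.8 -0.4  0.6  0.5 -0.5  0.7] foot [ 5.58824382e+02 -2.91532414e+01 -1.21155602e-02]
[487.51690929  59.16482828] -5.3488395374343485 [ 1.6  0.1 -0.9  0.4 -0.7 -0.9] foot [ 5.59891271e+02 -2.81618662e+01 -1.21155602e-02]
[486.85390841  58.6287741 ] -5.261533298855558 [-1.1 -1.   0.6 -0.6  0.4  0.3 -0.6  0.5  1.3 -0.1 -1.1  0.3 -1.  -1. ] foot [ 5.59361253e+02 -2.85875363e+01 -1.21155602e-02]
foot in wedge 103.62089021026075 33.40974530719817
```

```bash
cat >> h.py <<'E'
def rel(P,yaw=None):
    s=r.sense(); R=Ro.from_euler('xyz',s['tcp_rot'],degrees=True)
    print('t',s['time'],'tcp',s['tool_pos'].round(1),s['tcp_rot'].round(2),'F',s['ft_force'].round(2),'gap',s['finger_gap'].round(1))
    for p in np.atleast_2d(P): print('  d(cm)',(R.inv().apply(p-s['tool_pos'])/10).round(2))
    if yaw is not None:
        print('  rv',np.degrees((R.inv()*Ro.from_euler('xyz',[180,0,yaw],degrees=True)).as_rotvec()).round(2))
E
python3 - <<'E'
from h import *
c=imaging.camera_info('wrist'); s=r.sense(); R=Ro.from_euler('xyz',s['tcp_rot'],degrees=True)
print('cam in tool',R.inv().apply(-c['R'].T@c['t']-s['tool_pos']))
rel([[243,548,400],[619,-156,400],[619,-156,60]],166)
E
```

```text
cam in tool [  77.78583877    1.18867145 -142.70793183]Traceback (most recent call last):
  File "<stdin>", line 4, in <module>
  File "h.py", line 22, in rel
    print('t',s['time'],'tcp',s['tool_pos'].round(1),s['tcp_rot'].round(2),'F',s['ft_force'].round(2),'gap',s['finger_gap'].round(1))
                                                                                                            ^^^^^^^^^^^^^^^^^^^^^
AttributeError: 'float' object has no attribute 'round'
```

```bash
sed -i "s/s\['finger_gap'\].round(1)/round(float(s['finger_gap']),1)/" h.py
python3 - <<'E'
from h import *
rel([[243,548,400],[619,-156,400],[619,-156,60]],166)
E
```

```text
t 0.15 tcp [243.2 548.  230.5] [-1.7991e+02 -1.0000e-02  1.5606e+02] F [ 0.25  0.89 -0.59] gap 85.4
  d(cm) [  0.02  -0.04 -16.95]
  d(cm) [-62.91 -49.12 -16.89]
  d(cm) [-62.91 -49.07  17.11]
  rv [-0.08 -0.01 -9.94]
```

```bash
python3 -m creep '0 0 -4 0 0 0 0; 0 0 -8 0 0 0 0; 0 0 -12 0 0 0 0; 0 0 -17 0 0 0 0; -3.5 -2.7 -17 0 0 -1 0; -7.2 -5.6 -17 0 0 -2 0; -10.9 -8.5 -17 0 0 -3 0; -14.6 -11.4 -17 0 0 -4 0; -18.3 -14.3 -17 0 0 -5 0; -22 -17.2 -17 0 0 -6 0; -25.7 -20.1 -17 0 0 -7 0; -29.4 -23 -17 0 0 -8 0; -33.1 -25.9 -17 0 0 -9 0; -36.8 -28.7 -17 0 0 -10 0; -40.5 -31.6 -17 0 0 -10 0; -44.2 -34.5 -17 0 0 -10 0; -48 -37.5 -17 0 0 -10 0; -52 -40.6 -17 0 0 -10 0; -56 -43.7 -17 0 0 -10 0; -60 -46.8 -17 0 0 -10 0'
python3 - <<'E'
from h import *
rel([[619,-156,60],[619,-156,3]],166)
E
```

```text
time: 2.15
tool_pos: [601.5, -123.4, 400.7]
tcp_rot: [-179.9, -0.0, 166.1]
ft_force: [0.8, 1.4, 1.0]
finger_gap: 0.1
t 2.15 tcp [ 601.5 -123.4  400.7] [-1.7993e+02 -4.0000e-02  1.6605e+02] F [0.76 1.36 0.97] gap 0.1
  d(cm) [-2.5  -2.7  34.08]
  d(cm) [-2.51 -2.69 39.78]
  rv [-0.07 -0.04  0.05]
```

```bash
python3 -m creep '-2.5 -2.7 3 0 0 0 0; -2.5 -2.7 8 0 0 0 0; -2.5 -2.7 13 0 0 0 0; -2.5 -2.7 18 0 0 0 0; -2.5 -2.7 23 0 0 0 0; -2.5 -2.7 28 0 0 0 0; -2.5 -2.7 33 0 0 0 0; -2.5 -2.7 36 0 0 0 0; -2.5 -2.7 36 0 0 0 0; -2.5 -2.7 36 0 0 0 0'
python3 - <<'E'
from h import *
rel([[619,-156,3]],166)
im=imaging.snapshot('wrist'); cv2.imwrite("pics/wrist1.png",im[:,:,::-1])
im=imaging.snapshot('scene'); cv2.imwrite("pics/scene1.png",cv2.resize(im[105:305,215:455,::-1],None,fx=3,fy=3,interpolation=cv2.INTER_CUBIC))
E
```

```text
time: 3.15
tool_pos: [618.7, -155.9, 40.9]
tcp_rot: [-179.9, -0.1, 166.1]
ft_force: [1.0, 0.3, 0.2]
finger_gap: -0.1
t 3.15 tcp [ 618.7 -155.9   40.9] [-1.7993e+02 -1.0000e-01  1.6605e+02] F [0.98 0.27 0.24] gap -0.1
  d(cm) [-0.04  0.    3.79]
  rv [-0.07 -0.1   0.05]
```

View pics/wrist1.png

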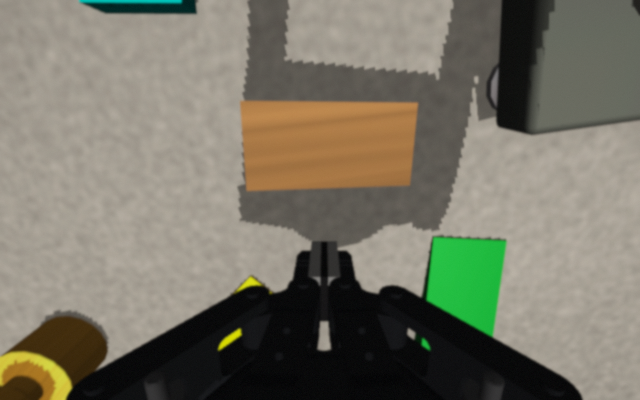

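View pics/scene1.png

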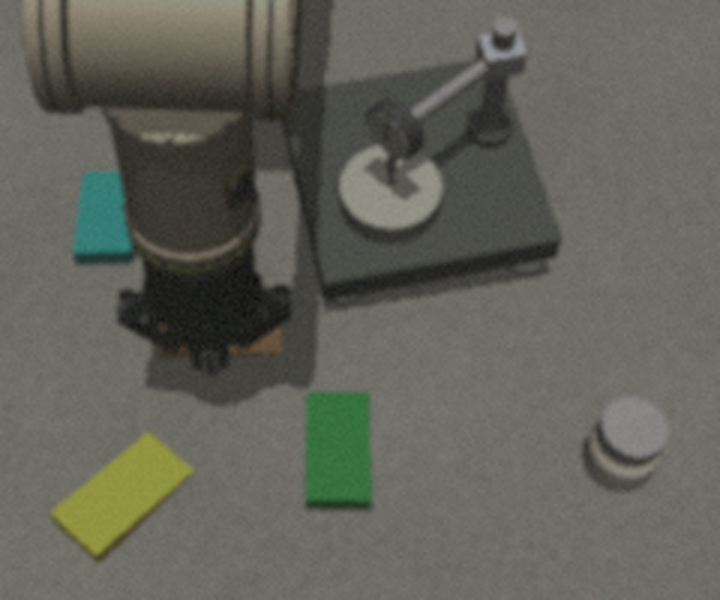

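```bash
python3 - <<'E'
from h import *
p=np.array([(417,101.5),(411,185.5),(247,190),(242,101)],float)
q,e=fit([('wrist',[0,1,2,3],p)],lambda q:place(q,WT),[567,-137,1.33]); print(q[:2],np.degrees(q[2]),e.round(1))
# stand bottom corner check: base top corner +x-y
m=lambda q:place(q,TILT.apply(ST))
print(proj('wrist',m([486.9,58.6,np.radians(-5.26)])))
print(proj('wrist',[[559.4,-28.6,0]]), proj('wrist',[r.sense()['tool_pos']]))
E
python3 - <<'E'
import cv2
a=cv2.imread('pics/wrist1.png')[40:200,420:640]; cv2.imwrite('pics/w1c.png',cv2.resize(a,None,fx=3.5,fy=3.5,interpolation=cv2.INTER_CUBIC))
E
```

```text
[ 569.25912961 -137.152976  ] 75.71499236118412 [ 0.   1.1 -2.  -1.6  1.7 -0.3  0.1  0.2]
[[ 1070.20689914    59.84299636]
 [  522.48557526   136.33986659]
 [  602.61540702  -810.86186904]
 [ 2079.9721933  -1435.21686278]]
[[507.34832129  83.01467366]] [[321.68284072 256.39721783]]
```

View pics/w1c.png

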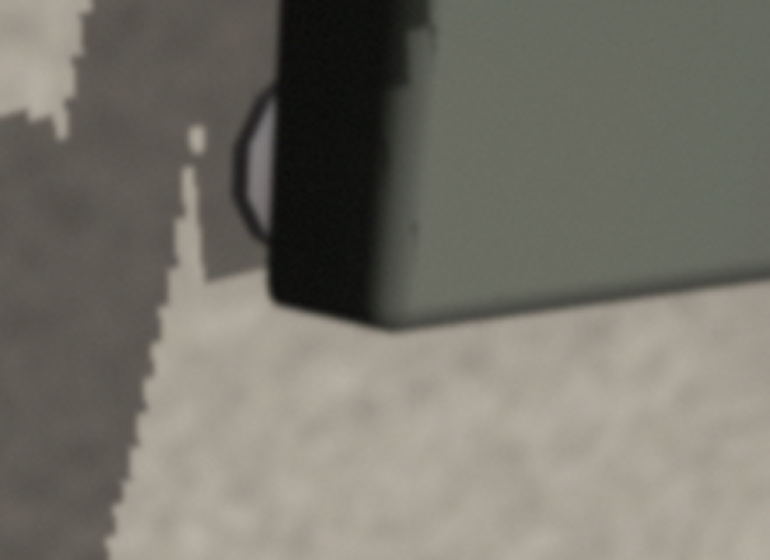

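Run:
```python
from h import *
rel([[618.7,-155.9,3],[602,-152,3],[586,-146.8,3]],174.7)
```

```text
t 3.25 tcp [ 621.1 -156.7   43.9] [-179.91    0.23  166.06] F [0.68 0.07 0.69] gap 0.0
  d(cm) [0.26 0.02 4.09]
  d(cm) [ 1.98 -0.    4.09]
  d(cm) [3.66 0.12 4.08]
  rv [-0.11  0.22 -8.64]
```

```bash
python3 -m creep '0.26 0 1.5 0 0 0 0; 0.26 0 3 0 0 0 0; 0.26 0 4 0 0 0 0; 0.6 0 4 0 0 0 0; 1 0 4 0 0 0 0; 1.4 0 4 0 0 0 0; 1.8 0 4 0 0 0 0; 2 0 4 0 0 -1 0; 2.3 0 4 0 0 -2.5 0; 2.6 0.05 4 0 0 -4 0; 2.9 0.05 4 0 0 -5.5 0; 3.2 0.1 4 0 0 -7 0; 3.5 0.1 4 0 0 -8.6 0; 3.5 0.1 4 0 0 -8.6 0; 3.5 0.1 4 0 0 -8.6 0'
python3 - <<'E'
from h import *
rel([586,-146.8,3],174.7)
im=imaging.snapshot('wrist'); cv2.imwrite("pics/wrist2.png",im[:,:,::-1])
E
```

```text
time: 4.75
tool_pos: [587.3, -147.3, 3.7]
tcp_rot: [-179.9, 0.2, 174.6]
ft_force: [0.1, -0.4, 0.2]
finger_gap: -0.2
t 4.75 tcp [ 587.3 -147.3    3.7] [-179.87    0.19  174.64] F [ 0.09 -0.44  0.19] gap -0.2
  d(cm) [0.13 0.04 0.07]
  rv [-0.13  0.19 -0.06]
```

View pics/wrist2.png

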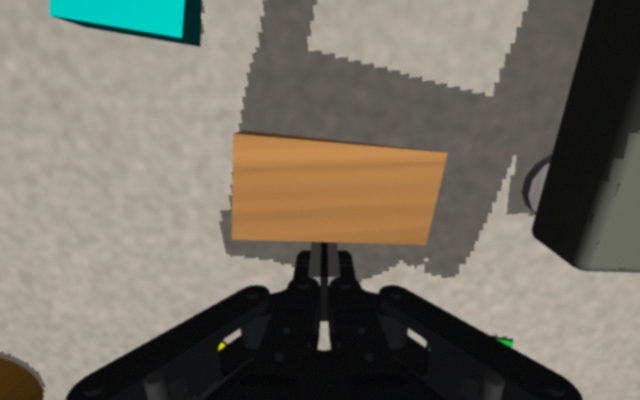

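```bash
python3 - <<'E'
from h import *
p=np.array([(446.5,153),(428,244.5),(233,240),(234,132)],float)
q,e=fit([('wrist',[0,1,2,3],p)],lambda q:place(q,WT),[550,-137,1.45]); print(q[:2],np.degrees(q[2]),e.round(1))
a=np.linspace(0,2*np.pi,361)
def edge(f):
    c=np.c_[f[0]+17*np.cos(a),f[1]+17*np.sin(a),0*a+6.3]; P=proj('wrist',c); return P[np.argmin(P[:,0])]
s=least_squares(lambda f:edge(f)-[523,186],[560,-28.6],diff_step=1e-3); print('foot',s.x,edge(s.x))
u=np.array([np.cos(q[2]),np.sin(q[2])]);v=np.array([-u[1],u[0]])
for f in (s.x,np.array([559.4,-28.6])): print((f-q[:2])@u,(f-q[:2])@v)
E
python3 - <<'E'
import cv2
a=cv2.imread('pics/wrist2.png')[100:280,400:620]; cv2.imwrite('pics/w2c.png',cv2.resize(a,None,fx=3.3,fy=3.3,interpolation=cv2.INTER_CUBIC))
E
```

```text
[ 552.02774048 -134.18467021] 78.59707140328553 [ 1.8 -0.6 -1.3 -0.2 -0.4 -0.8 -0.1  1.4]
foot [554.84068531 -27.91993519] [523. 186.]
104.72332302442362 18.251908978779706
104.95809242781509 13.648136406056755
```

View pics/w2c.png

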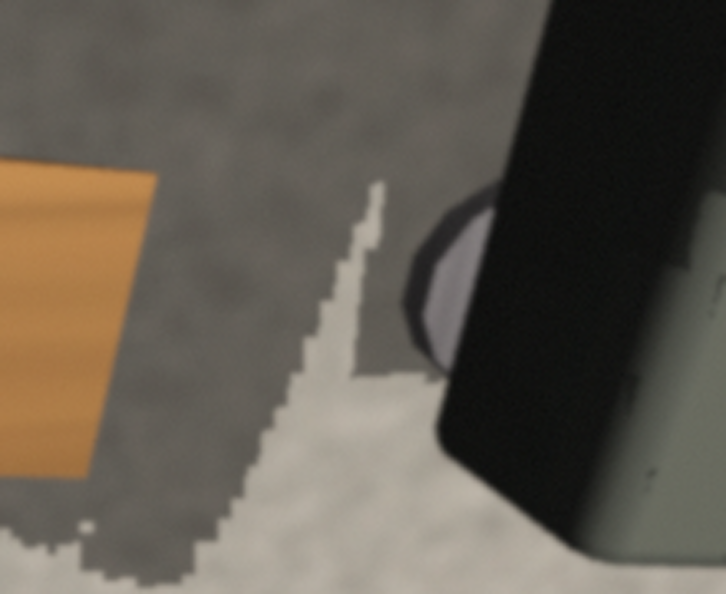

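```bash
python3 -m creep '-0.5 0 0 0 0 0 0; -1 0 0 0 0 0 0; -1 1 0.1 0 0 0 0; -1 2.1 0.1 0 0 0 0; -0.6 2.1 0.1 0 0 0 0; -0.3 2.1 0.1 0 0 0 0; -0.1 2.1 0.1 0 0 0 0; 0.1 2.1 0.1 0 0 0 0; 0.3 2.1 0.1 0 0 0 0; 0.4 2.1 0.1 0 0 0 0; 0.4 2.1 0.1 0 0 0 0; 0.4 2.1 0.1 0 0 0 0'
python3 - <<'E'
from h import *
rel([586,-146.8,3],174.7)
im=imaging.snapshot('wrist'); cv2.imwrite("pics/wrist3.png",im[:,:,::-1])
E
```

```text
time: 6.0
tool_pos: [585.3, -126.2, 2.7]
tcp_rot: [-179.9, 0.2, 174.6]
ft_force: [-0.4, 0.0, 0.2]
finger_gap: -0.1
t 6.0 tcp [ 585.3 -126.2    2.7] [-179.88    0.19  174.63] F [-0.41  0.02  0.17] gap -0.1
  d(cm) [-0.26 -2.05 -0.03]
  rv [-0.12  0.19 -0.07]
```

View pics/wrist3.png

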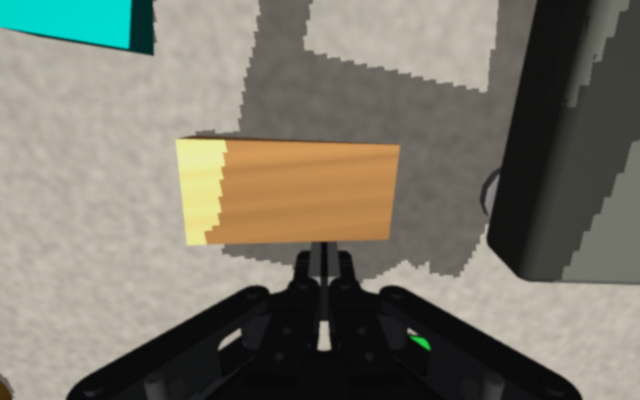

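Run:
```python
from h import *
p=np.array([(400,145),(389,239.5),(188,244.5),(177,139)],float)
q,e=fit([('wrist',[0,1,2,3],p)],lambda q:place(q,WT),[550,-137,1.45]); print(q[:2],np.degrees(q[2]),e.round(1))
a=np.linspace(0,2*np.pi,3601)
def edge(f):
    c=np.c_[f[0]+17*np.cos(a),f[1]+17*np.sin(a),0*a+6.3]; P=proj('wrist',c); return P[np.argmin(P[:,0])]
s=least_squares(lambda f:edge(f)-[481,194],[560,-28.6],diff_step=1e-3); print('foot',s.x,edge(s.x))
u=np.array([np.cos(q[2]),np.sin(q[2])]);v=np.array([-u[1],u[0]])
for f in (s.x,np.array([559.4,-28.6])): print((f-q[:2])@u,(f-q[:2])@v)
im=imaging.snapshot('top'); cv2.imwrite("pics/top3.png",cv2.resize(im[205:305,230:370,::-1],None,fx=5.5,fy=5.5,interpolation=cv2.INTER_CUBIC))
im=imaging.snapshot('scene'); cv2.imwrite("pics/scene3.png",cv2.resize(im[105:235,255:415,::-1],None,fx=4.5,fy=4.5,interpolation=cv2.INTER_CUBIC))
```

```text
[ 547.31623049 -135.473152  ] 82.00196616635759 [ 0.6  0.1 -0.2 -0.2 -0.1  0.3 -0.3 -0.1]
foot [555.36040872 -27.48183907] [481. 194.]
108.06012445112009 7.059884863754464
107.51490522081386 2.904007392653798
```

View pics/top3.png

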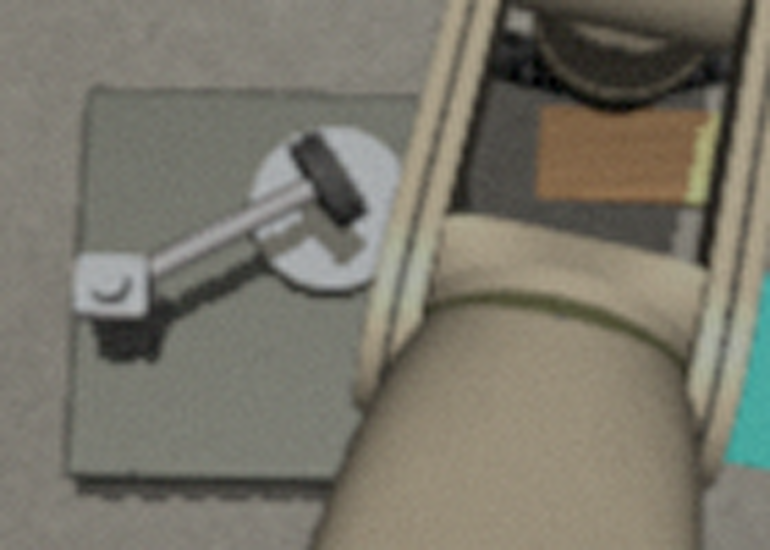

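View pics/scene3.png

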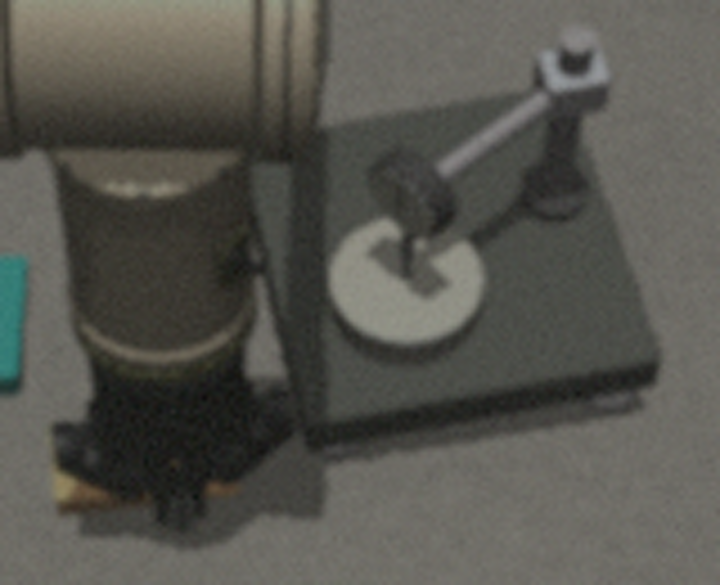

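Run:
```python
from h import *
T=(5.5,(230,205))
tw=src([(537,198),(541,105),(719,113),(708,204)],*T)
q,e=fit([('top',[0,1,2,3],tw)],lambda q:place(q,WT),[550,-137,1.45]); print(q[:2],np.degrees(q[2]),e.round(1))
u=np.array([np.cos(q[2]),np.sin(q[2])]);v=np.array([-u[1],u[0]])
for f in (np.array([558.8,-29.2]),): print((f-q[:2])@u,(f-q[:2])@v)
q=np.array([547.3,-135.5]);a=np.radians(82.2);u=np.array([np.cos(a),np.sin(a)]);v=np.array([-u[1],u[0]])
print('heel',q-50*u)
```

```text
[ 548.22368539 -133.53395787] 81.3635308080125 [-1.4 -0.3 -1.  -0.   0.6  0.   1.7  0.3]
104.73910389405663 5.210883943125714
heel [ 540.51422138 -185.03739202]
```

```bash
python3 -m creep '-0.6 0 0 0 0 0 0; -1.2 0 0 0 0 0 0; -1.2 0 -3 0 0 0 0; -1.2 0 -5 0 0 0 0; 0 -3 -5 0 0 0 0; 1.5 -6 -5 0 0 0 0; 3 -8.5 -5 0 0 0 0; 3.9 -9.8 -5 0 0 0 0; 3.9 -9.8 -3 0 0 0 0; 3.9 -9.8 -1 0 0 0 0; 3.9 -9.8 -0.25 0 0 0 0; 3.9 -9.8 -0.25 0 0 0 0; 3.9 -9.8 -0.25 0 0 0 0'
python3 - <<'E'
from h import *
rel([537.3,-220,5],174.7)
im=imaging.snapshot('wrist'); cv2.imwrite("pics/wrist4.png",im[:,:,::-1])
E
```

```text
time: 7.45
tool_pos: [538.0, -219.9, 5.8]
tcp_rot: [-179.9, 0.2, 174.7]
ft_force: [0.4, -0.4, -0.0]
finger_gap: -0.1
t 7.45 tcp [ 538.  -219.9    5.8] [-179.87    0.22  174.66] F [ 0.38 -0.41 -0.02] gap -0.1
  d(cm) [ 0.07 -0.01  0.08]
  rv [-0.13  0.22 -0.04]
```

View pics/wrist4.png

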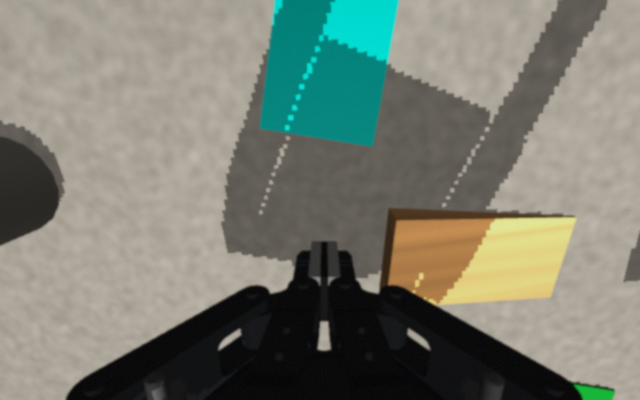

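```bash
python3 -m creep '0 0.7 0 0 0 0 0; 0 1.4 0 0 0 0 0; 0 1.9 0 0 0 0 0; 0 2.4 0 0 0 0 0; 0 2.9 0 0 0 0 0; 0 3.4 0 0 0 0 0; 0 3.9 0 0 0 0 0; 0 4.4 0 0 0 0 0; 0 4.9 0 0 0 0 0; 0 5.4 0 0 0 0 0; 0 5.9 0 0 0 0 0; 0 5.9 0 0 0 0 0'
python3 - <<'E'
from h import *
rel([537.3,-220,5],174.7)
im=imaging.snapshot('wrist'); cv2.imwrite("pics/wrist5.png",im[:,:,::-1])
E
```

```text
time: 8.7
tool_pos: [543.8, -160.6, 6.0]
tcp_rot: [-179.9, 0.3, 174.7]
ft_force: [0.5, -0.0, -0.8]
finger_gap: 0.2
t 8.7 tcp [ 543.8 -160.6    6. ] [-179.87    0.25  174.69] F [ 0.54 -0.01 -0.84] gap 0.2
  d(cm) [ 0.09 -5.97  0.11]
  rv [-0.13  0.25 -0.01]
```

View pics/wrist5.png

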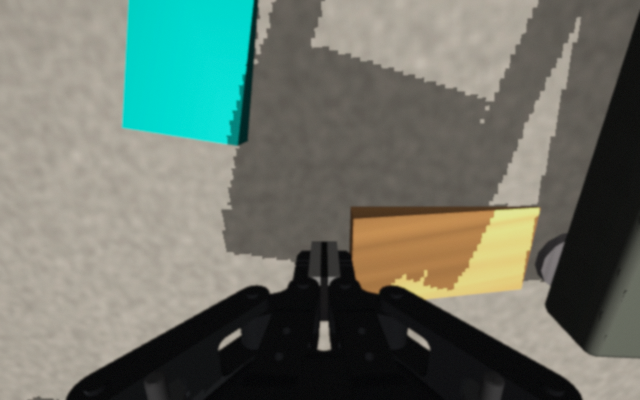

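Run:
```python
from h import *
import cv2
im=cv2.imread('pics/wrist5.png')[190:310,335:600]; cv2.imwrite('pics/w5c.png',cv2.resize(im,None,fx=3,fy=3,interpolation=cv2.INTER_CUBIC))
```

View pics/w5c.png

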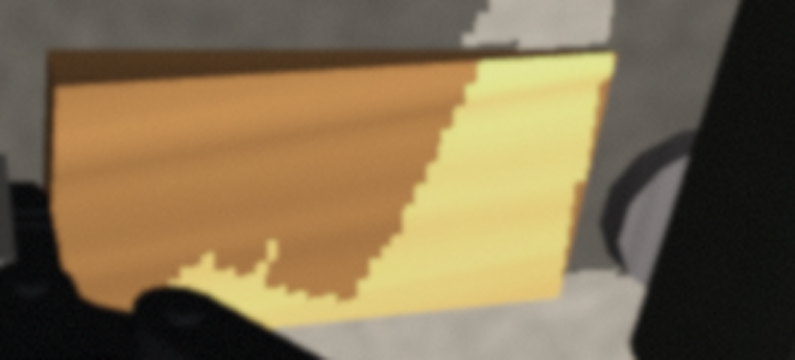

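```bash
cat >> h.py <<'E'
_a=np.linspace(0,2*np.pi,3601)
def edge(f,rad=17,z=6.3):
    c=np.c_[f[0]+rad*np.cos(_a),f[1]+rad*np.sin(_a),0*_a+z]; P=proj('wrist',c); return P[np.argmin(P[:,0])]
E
python3 - <<'E'
from h import *
M=np.vstack([WT,[-50,25,0]])
q,e=fit([('wrist',[0,1,3,4],np.array([(539.7,208),(522.3,289),(353,219),(351,207.)]))],lambda q:place(q,M),[550,-100,1.48]); print(q[:2],np.degrees(q[2]),e.round(1))
u=np.array([np.cos(q[2]),np.sin(q[2])]);v=np.array([-u[1],u[0]])
for z in (6.3,12):
  s=least_squares(lambda f:edge(f,z=z)-[536,266],[560,-28.6],diff_step=1e-3).x; print('foot',s,(s-q[:2])@u,(s-q[:2])@v)
f=np.array([559.4,-28.6]);print((f-q[:2])@u,(f-q[:2])@v)
h=q[:2]-50*u; t=r.sense()['tool_pos'][:2]; print('heel',h,'tcp rel',(t-h)@u,(t-h)@v)
E
```

```text
[548.42441286 -95.57572018] 84.97617038914778 [ 0.8 -0.4 -0.9 -0.   0.6  0.4 -0.6 -0. ]
foot [558.15812287 -27.8587126 ] 68.30924498745237 -3.7663343729588736
foot [554.38479825 -32.16767818] 63.686402637280956 -0.3848418597507489
67.67955660125274 -5.068355243863845
heel [ 544.04590997 -145.38363835] tcp rel -15.566686199585254 -1.1128191732824992
```

```bash
python3 -m creep '0 0.5 0 0 0 0 0; 0 1 0 0 0 0 0; 0 1.4 0 0 0 0 0; 0 1.8 0 0 0 0 0; 0 2.1 0 0 0 0 0; 0 2.4 0 0 0 0 0; 0 2.7 0 0 0 0 0; 0 3 0 0 0 0 0; 0 3 0 0 0 0 0'
python3 - <<'E'
from h import *
rel([537.3,-220,5],174.7)
im=imaging.snapshot('wrist'); cv2.imwrite("pics/wrist6.png",im[:,:,::-1])
im=imaging.snapshot('scene'); cv2.imwrite("pics/scene6.png",cv2.resize(im[105:235,255:415,::-1],None,fx=4.5,fy=4.5,interpolation=cv2.INTER_CUBIC))
E
```

```text
time: 9.65
tool_pos: [546.6, -131.1, 6.0]
tcp_rot: [-179.8, 0.3, 174.7]
ft_force: [0.3, -2.7, 0.1]
finger_gap: -0.1
t 9.65 tcp [ 546.6 -131.1    6. ] [-179.83    0.27  174.7 ] F [ 0.31 -2.67  0.06] gap -0.1
  d(cm) [ 0.11 -8.94  0.13]
  rv [-0.17  0.27 -0.  ]
```

View pics/wrist6.png

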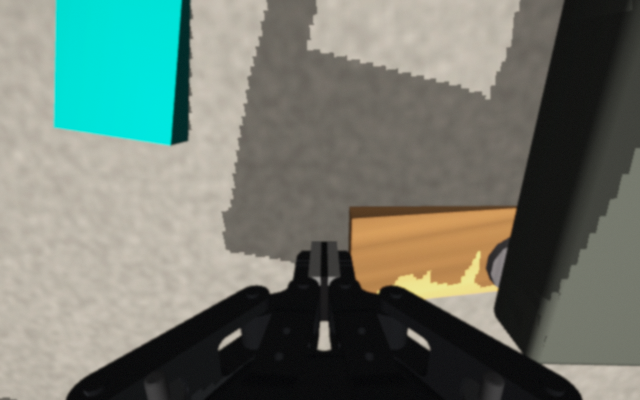

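View pics/scene6.png

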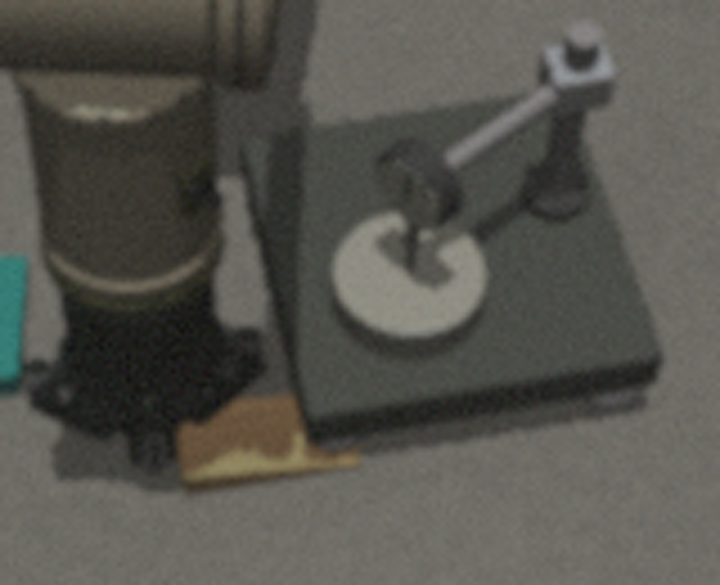

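```bash
python3 -m creep '0 0.3 0 0 0 0 0; 0 0.6 0 0 0 0 0; 0 0.9 0 0 0 0 0; 0 1.1 0 0 0 0 0; 0 1.3 0 0 0 0 0; 0 1.4 0 0 0 0 0; 0 1.5 0 0 0 0 0; 0 1.5 0 0 0 0 0'
python3 - <<'E'
from h import *
rel([537.3,-220,5],174.7)
im=imaging.snapshot('wrist'); cv2.imwrite("pics/wrist7.png",im[:,:,::-1])
E
```

```text
time: 10.55
tool_pos: [548.1, -116.0, 6.0]
tcp_rot: [-179.9, 0.3, 174.7]
ft_force: [-2.0, -4.8, 1.3]
finger_gap: 0.3
t 10.55 tcp [ 548.1 -116.     6. ] [-179.86    0.27  174.7 ] F [-2.03 -4.8   1.25] gap 0.3
  d(cm) [  0.11 -10.46   0.13]
  rv [-0.14  0.27  0.  ]
```

View pics/wrist7.png

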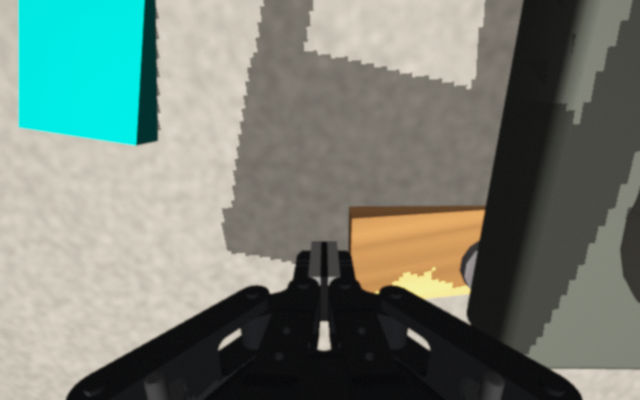

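```bash
python3 -m creep '0 0.1 0 0 0 0 0; 0 0.2 0 0 0 0 0; 0 0.3 0 0 0 0 0; 0 0.4 0 0 0 0 0; 0 0.4 0 0 0 0 0'
python3 - <<'E'
from h import *
for i in range(1): rel([537.3,-220,5])
E
```

```text
time: 11.1
tool_pos: [548.4, -111.8, 6.0]
tcp_rot: [-179.9, 0.3, 174.7]
ft_force: [-0.3, -4.2, 0.6]
finger_gap: -0.2
t 11.1 tcp [ 548.4 -111.8    6. ] [-179.87    0.27  174.7 ] F [-0.26 -4.15  0.62] gap -0.2
  d(cm) [  0.11 -10.88   0.12]
```

```bash
python3 -m creep '0 0.1 0 0 0 0 0; 0 0.2 0 0 0 0 0; 0 0.2 0 0 0 0 0'
python3 - <<'E'
from h import *
rel([537.3,-220,5])
im=imaging.snapshot('scene'); cv2.imwrite("pics/scene8.png",cv2.resize(im[105:235,255:415,::-1],None,fx=4.5,fy=4.5,interpolation=cv2.INTER_CUBIC))
rel([537.3,-220,5])
E
```

```text
time: 11.4
tool_pos: [548.7, -109.6, 6.0]
tcp_rot: [-179.9, 0.3, 174.7]
ft_force: [-0.1, -3.7, 0.8]
finger_gap: -0.2
t 11.4 tcp [ 548.7 -109.6    6. ] [-179.88    0.27  174.71] F [-0.06 -3.72  0.8 ] gap -0.2
  d(cm) [  0.11 -11.1    0.12]
t 11.45 tcp [ 548.7 -109.6    6. ] [-179.88    0.27  174.71] F [-0.39 -3.81  0.41] gap 0.2
  d(cm) [  0.11 -11.1    0.12]
```

View pics/scene8.png

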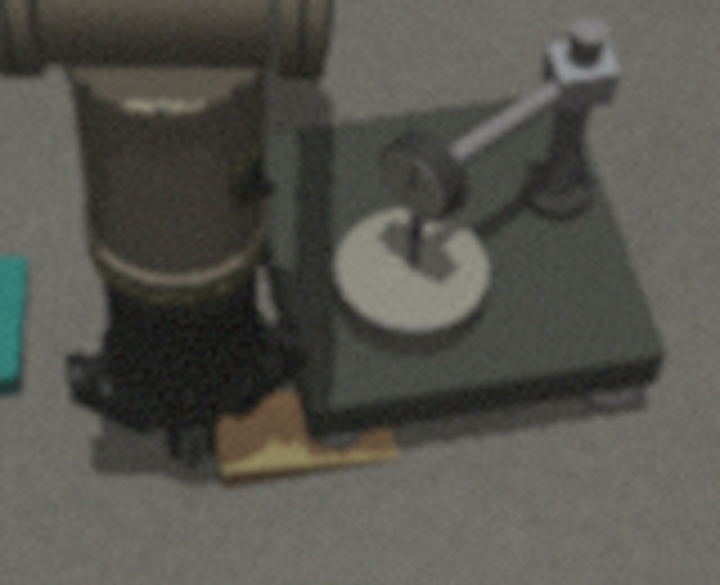

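```bash
python3 -m creep '0 0.1 0 0 0 0 0; 0 0.1 0 0 0 0 0' | sed -n '2p;4p'; python3 -m creep '0 0.1 0 0 0 0 0; 0 0.1 0 0 0 0 0' | sed -n '2p;4p'
```

```text
tool_pos: [548.8, -108.6, 6.0]
ft_force: [-0.2, -5.0, 0.5]
tool_pos: [548.9, -107.9, 6.0]
ft_force: [-0.2, -5.4, 1.0]
```

```bash
python3 -m creep '0 0.05 0 0 0 0 0; 0 0.1 0 0 0 0 0' | sed -n '2p;4p'
```

```text
tool_pos: [548.9, -107.4, 6.0]
ft_force: [-1.0, -8.9, -0.2]
```

Run:
```python
from h import *
rel([537.3,-220,5])
im=imaging.snapshot('scene'); cv2.imwrite("pics/scene9.png",cv2.resize(im[105:235,255:415,::-1],None,fx=4.5,fy=4.5,interpolation=cv2.INTER_CUBIC))
im=imaging.snapshot('wrist'); cv2.imwrite("pics/wrist9.png",im[:,:,::-1])
rel([537.3,-220,5])
```

```text
t 12.05 tcp [ 548.9 -107.4    6. ] [-179.79    0.28  174.71] F [-1.01 -8.92 -0.24] gap -0.0
  d(cm) [  0.12 -11.31   0.14]
t 12.15 tcp [ 548.9 -107.4    6. ] [-179.8     0.28  174.71] F [-1.56 -7.41  0.16] gap -0.1
  d(cm) [  0.12 -11.31   0.14]
```

View pics/scene9.png

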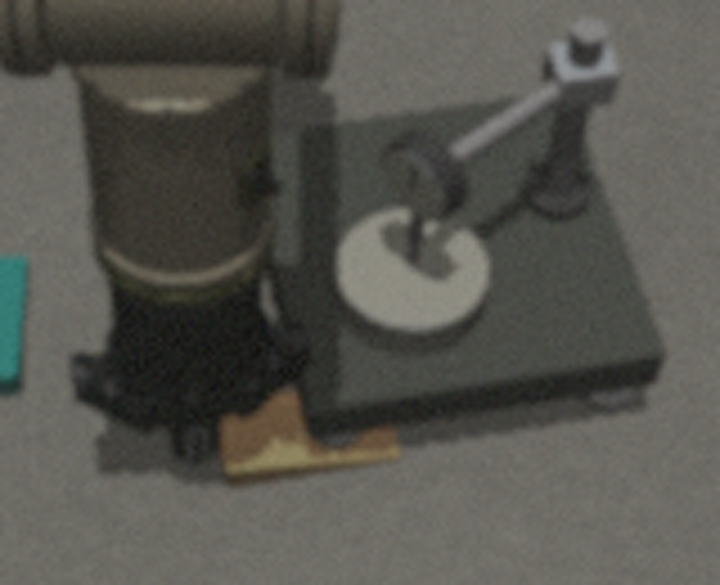

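View pics/wrist9.png

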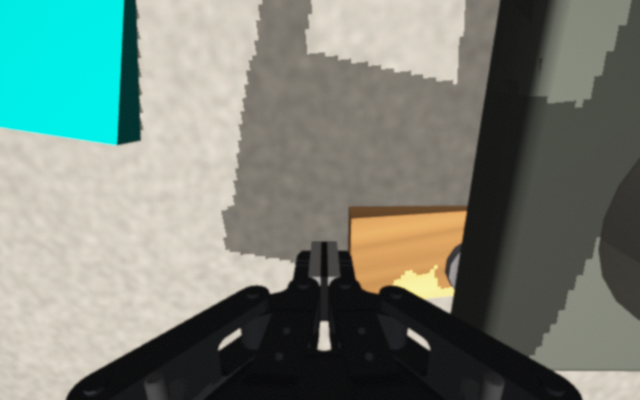

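```bash
python3 -m creep '0 -0.3 0 0 0 0 0; 0 -1 0 0 0 0 0; 0 -2.5 0 0 0 0 0; 0 -4 0 0 0 0 0; 0 -4 -4 0 0 0 0; 0 -6 -9 0 0 0 0; 0 -10 -14 0 0 0 0; 0 -14 -19 0 0 0 0; 0 -18 -24 0 0 0 0; 0 -22 -24 0 0 0 0; 0 -26 -24 0 0 0 0; 0 -26 -24 0 0 0 0'
python3 - <<'E'
from h import *
im=imaging.snapshot('scene'); cv2.imwrite("pics/scene10f.png",im[:,:,::-1]); cv2.imwrite("pics/scene10.png",cv2.resize(im[105:235,255:415,::-1],None,fx=4.5,fy=4.5,interpolation=cv2.INTER_CUBIC))
im=imaging.snapshot('top');cv2.imwrite("pics/top10.png",cv2.resize(im[205:305,230:370,::-1],None,fx=5.5,fy=5.5,interpolation=cv2.INTER_CUBIC))
E
```

```text
time: 13.35
tool_pos: [522.6, -371.4, 249.2]
tcp_rot: [-179.6, 0.4, 174.5]
ft_force: [-1.1, 1.3, -0.3]
finger_gap: -0.2
```

View pics/scene10.png

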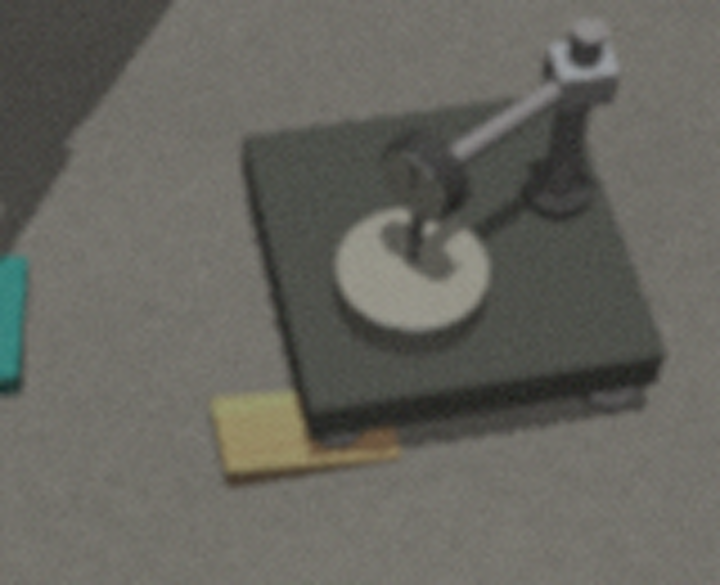

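View pics/top10.png

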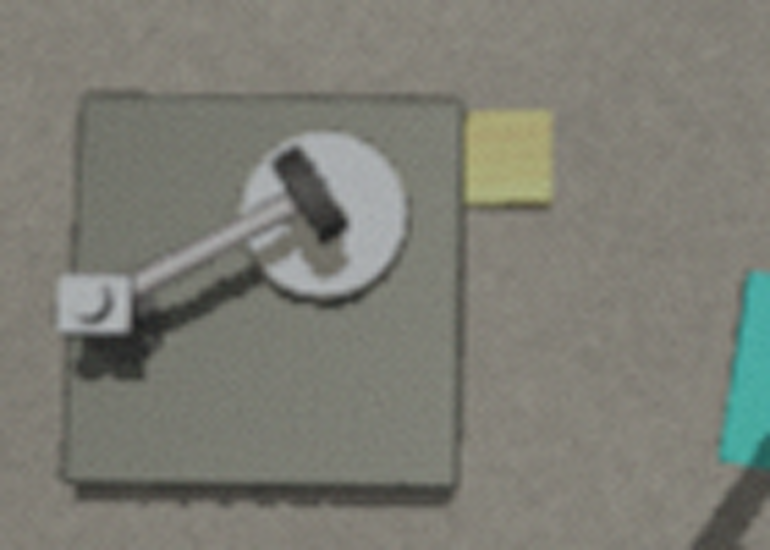

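Run:
```python
from h import *
import cv2
# subpixel shift by phase/ECC in native pictures
t0=cv2.imread('pics/top0.png',0); s0=cv2.imread('pics/scene0.png',0)
t1=imaging.snapshot('top'); t1=cv2.cvtColor(t1,cv2.COLOR_RGB2GRAY); s1=cv2.cvtColor(cv2.imread('pics/scene10f.png'),cv2.COLOR_BGR2GRAY)
def shift(a,b,c,hw,init=(0,0)):
    x,y=c; T=a[y-hw:y+hw+1,x-hw:x+hw+1].astype(np.float32)
    W=np.array([[1,0,x-hw+init[0]],[0,1,y-hw+init[1]]],np.float32)
    cc,W=cv2.findTransformECC(T,b.astype(np.float32),W,cv2.MOTION_TRANSLATION,(3,200,1e-5),None,3)
    return W[0,2]-(x-hw),W[1,2]-(y-hw),cc
print('top cap',shift(t0,t1,(250,256),7,(-3,3)))
print('top disc',shift(t0,t1,(291,242),18,(-1,1)))
print('top corners',[shift(t0,t1,c,6) for c in ((246,221),(315,222),(314,292),(242,291))])
print('scene cap',shift(s0,s1,(382,119),8,(2,-2)))
print('scene disc',shift(s0,s1,(345,167),18,(1,-2)))
print('scene corners',[shift(s0,s1,c,6) for c in ((401,185),(323,200),(308,137))])
# predicted shifts for rotation only, as function of final tilt & planar slide
m=lambda q,t,P: place(q,Ro.from_rotvec(t*np.array([1,1,0])/2**.5).apply(P))
q0=np.array([486.9,58.6,np.radians(-5.26)])
cap0t=src((113,283),5.5,(230,205)); cap0s=src((577,60),4.5,(255,105))
X=least_squares(lambda X:np.r_[(proj('top',m(q0,.0707,[X]))[0]-cap0t),(proj('scene',m(q0,.0707,[X]))[0]-cap0s)],[-50,80,200]).x
print('cap local',X)
D=[30,-20,72.]
D=least_squares(lambda X:np.r_[(proj('top',m(q0,.0707,[X]))[0]-src((333,208),5.5,(230,205))),(proj('scene',m(q0,.0707,[X]))[0]-src((407,280),4.5,(255,105)))],D).x; print('disc local',D)
pts=np.vstack([X,D,ST])
mt=np.array([shift(t0,t1,(250,256),7,(-3,3))[:2],shift(t0,t1,(291,242),18,(-1,1))[:2]]+[shift(t0,t1,c,6)[:2] for c in ((246,221),(315,222),(314,292),(242,291))])
ms=np.array([shift(s0,s1,(382,119),8,(2,-2))[:2],shift(s0,s1,(345,167),18,(1,-2))[:2]]+[shift(s0,s1,c,6)[:2] for c in ((401,185),(323,200),(308,137))])
def f(p):
    q=q0+p[:3]
    return np.concatenate([(proj('top',m(q,p[3],pts))-proj('top',m(q0,.0707,pts))-mt).ravel(),(proj('scene',m(q,p[3],pts[:5]))-proj('scene',m(q0,.0707,pts[:5]))-ms).ravel()])
s=least_squares(f,[0,0,0,0],loss='soft_l1',f_scale=.2,x_scale=[1,1,.01,.01]); J=s.jac
print('slide dx,dy mm',s.x[:2],'dyaw deg',np.degrees(s.x[2]),'tilt',s.x[3],'-> foot short mm',s.x[3]*113)
print(f(s.x).reshape(-1,2).round(2).tolist()); print('sd',np.sqrt(np.diag(np.linalg.inv(J.T@J)))*.15)
```

```text
top cap (np.float32(-3.0828857), np.float32(3.4049377), 0.944239216706999)
top disc (np.float32(-2.7081604), np.float32(2.1246338), 0.9147340402856842)
top corners [(np.float32(-0.89533997), np.float32(0.44837952), 0.9736330868389949), (np.float32(-1.7296143), np.float32(-0.9320221), 0.6744497078823993), (np.float32(-0.8550415), np.float32(1.0005798), 0.9949571205823012), (np.float32(-0.23240662), np.float32(1.0157166), 0.9730573935682034)]
scene cap (np.float32(2.3006592), np.float32(-2.0776062), 0.985985010730122)
scene disc (np.float32(1.7136841), np.float32(-2.8667145), 0.9825401660497833)
scene corners [(np.float32(0.570343), np.float32(-0.9955597), 0.996496740795519), (np.float32(0.8291626), np.float32(-2.9391632), 0.97821940026852), (np.float32(0.4802246), np.float32(-0.60835266), 0.9942202679033588)]
cap local [-21.27661507  70.64540993 177.06908068]
disc local [ 33.49175645 -29.02983695  85.5285815 ]
slide dx,dy mm [ 1.05987131 -0.92222156] dyaw deg 0.15246070960453406 tilt -0.004078945831801407 -> foot short mm -0.460920878993559
[[-0.19, 0.08], [1.26, -1.17], [-0.11, 0.36], [0.83, 0.78], [0.05, -0.32], [-0.07, 0.09], [-0.07, 0.35], [-0.45, 0.73], [0.2, -0.0], [0.13, -0.24], [0.2, -0.07]]
sd [0.33103157 0.30591749 0.00154836 0.0039043 ]
```

View pics/scene10f.png

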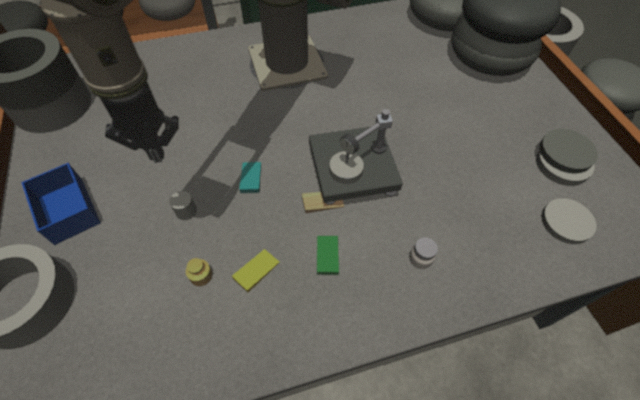

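```bash
python3 -c "
from bench import r
print(r.sense()['time'],r.hand_in())"
```

```text
the job is handed in; nothing more can be done
13.5 None
```

The wooden wedge is under the short foot and the stand reads level. I handed the job in at 13.5 s with the gripper well clear. I nudged the wedge sideways twice with the shut fingertips to line it up, then pushed it by the heel, thin end first. It slid the whole way and was never gripped or lifted.

**Push force:** it stayed at about 3 to 5 N while the wedge went in, then rose to 7.4–8.9 N within the last 0.5 mm. I stopped there. The wedge ended within about 1 mm of the depth I had calculated for a level stand.

**Level:** comparing pictures from before and after gives a remaining tilt of −0.004 ± 0.004 rad, down from 0.07. That is about 0.5 mm at the foot, within the measurement error.

**Stand movement:** the same comparison shows about 1 mm of shift. A few of the image matches disagreed with each other by around 1 px (roughly 2–3 mm on the bench). So I can't rule out a slide of that size, but the force gave no sign of one.

**Foot position:** the foot bears a few millimetres off the wedge's centreline, by my estimates 0 to 7 mm, well inside its 50 mm width.

**Other things:** in the last picture the jar, brass weight, stone core and coloured pieces looked unmoved. I did not take a close-up of the far foot, so its contact with the bench is judged from the force rise and the tilt.

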